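# Show the centipede to the visualiser

### The arm

A 6-joint arm with a two-finger parallel gripper is mounted at the origin on a cart in front of the work surface, level with it; the furniture and walls round the work are solid. World frame = base frame: x ahead of the robot, y to its left, z up, the work surface at z = 0. Lengths are in m, angles in rad, forces in N, time in s.
With the tool pointing down it reaches from about 0.35 to 0.775 m from the base axis. Payload 5.5 kg.
Tool frame: the origin (TCP) lies on the centre line of the jaws, within the pads' length; the fingertips stand 11 mm ahead of it and the grasp point (between the pads) lies 8 mm behind it; z points along the fingers, y is the line along which they close (so a half turn about z gives the same grasp; the last joint's range is limited). The gripper opens to 85 mm and grips with 20 to 120 N. Pads are 22 mm wide; open, the fingers measure 114 mm over their backs; the gripper's body (76 mm by 85 mm) begins 54 mm behind the grasp point. The pads swing forward as they close: fully open they stand 13 mm farther back than shut.
Start: joints at [-1.469, 0.313, 0.046, 1.304, 0, 1.431], TCP at [0.138, -0.558, 0.212] pointing down, gripper open.
Joint ranges: [-2.76, 2.76], [-0.86, 1.69], [-1.03, 1.26], [-2.2, 2.34], [-1.47, 1.5], [-3.14, 3.14]. Speed limits (rad/s): [2.57, 2.57, 3.14, 3.14, 3.14, 3.14].

### API

Orientations are given as a unit quaternion [w, x, y, z].
In Python, from workcell import get_state, eyes, env gives the robot as it stands.
- The arm moves only by the shell command python3 -m inch 'ROWS' [OPENING] [FORCE]. ROWS is JSON, one flat list of numbers, 4 for each row, row after row: the shift along the tool's x, y, z in cm, then the turn about the tool's z in rad. A call has exactly 5 rows; each row shifts and turns the commanded pose from where the row before left it, along the tool's axes as they then stand; what a row does not reach is not made up. A row lasts 1/12 s, in which the tool goes at most 41.7 mm and 7.16 degrees, less where a joint would pass 70% of its speed; a pose out of reach is approached as far as the arm can. A call is refused whole if a number of a shift passes 4.17 or a number of a turn 0.125, either way. A call with a gripper value outside its range is refused whole. OPENING is the opening, from -1 (shut) to 1 (fully open), set as the call begins (- or left out, the last holds). The fingers move at their own pace and stop on an object; FORCE is the grip in N (left out, the last holds). Time passes only in rows, so rows that do not move let the fingers close, or fill a call up. It gives the time, the measured TCP pose, the force, the opening and the grip force at its end, in the units of the state.
- get_state(): the state, without advancing time (a new reading comes with each control period).
- eyes.read_camera(name): name is "side" or "top"; returns the picture (400x640x3 uint8, red, green, blue); there is no depth.
- eyes.camera_info(name): a dict with "fovy" (degrees; the focal length in pixels is half the picture's height over the tangent of half this angle, whatever the lens; pixels are square), "cx", "cy" (the principal point, pixels), "xyz" and "orientation" of the camera in the world. Camera axes: x right, y down, z forward; pixel columns grow to the right and rows downward; lengths in m; the calibration is good to about 2 mm. A picture is of the moment at which its call begins. camera_info takes no time and is no camera call.
- env.hand_in(): hands the job in; it is judged then, once.
The state is a dict: "clock": time; "joint_pos": joint angles; "qvel": joint speeds; "tau": joint torques, N m; "tcp_pos": TCP position; "orientation": TCP orientation; "wrist_force": force on the tool from outside, world axes, zero at the start; "ft_torque": the same for the moment, N m; "finger_gap": finger opening in m; "grip_force": force on a finger pad.
Only numpy, scipy, OpenCV 4.12 (cv2) and the standard library are available. Lean on these libraries where they do the work, as an engineer would, in place of code of your own. Each camera call takes 0.05 s, during which the arm holds its last target. There are 200 camera calls.

### The job

Show the class the centipede: swing the lid of the wooden specimen case all the way back, draw the tallest of the three clear resin blocks up out of its slot, and hold it still in front of the visualiser's lens, its middle 15 cm straight out from the lens, a broad face square to the lens and the block upright in the picture, so leaning just as the tilted camera head leans. Leave the lid open and the two shorter blocks in their slots, do not touch the visualiser or push the marker pen and the hand lens on the bench, and finish while still holding the block there: it is not put down.

Things in the scene. Friction and masses are not known exactly. Their poses are not given: they have to be found in the camera images.
- case: Wooden specimen case, fixed, 130 (x) x 170 (y) x 62 mm high without lid; origin at the centre of its underside, -x its front (handle side). Walls 8 mm. Floor 10 mm above the bench; on it a black insert, top at 34 mm, with three slots at x = -36, 0, +36 mm (y = 0), each 21 (x) x 44 (y) mm, 24 deep. A resin block stands in each, thin side along x, with 55 mm free beside it on both y sides.
- lid (a joint): Opening of the case's lid (rad): 0 shut, 1.85 fully back at its stop; turns about the case's y axis on the rear top edge. Stiff hinge: it stays where it is left, about 3 N at the handle move it. Starts shut or slightly ajar (up to 0.25). The lid is a 45 mm deep wooden frame with a clear pane on top, its top 107 mm above the bench when shut.
- lid_hinge (a point): Middle of the lid's hinge line: 65 mm behind (case +x) the case's centre and 62 mm above the bench.
- lid_handle (a point): Grip point of the brass bow handle on the lid's front; frame turns with the lid (shut: the case's axes). Shut, it lies 154 mm in front of the hinge line and 26 mm above it. Round 9 mm bar, 45 mm wide over its outer sides (y), standing 34 mm out from the face, this point 24 mm out. Pinched from above across its 45 mm width it turns between the fingers as the lid swings.
- tall_block_mid (a point): Centre of the block to be shown: a clear resin block with a centipede cast in it, 18 (x, thin) x 41 (y) x 92 mm (z, long), about 80 g. It stands upright in one of the three slots (which one varies), its foot on the case floor, its top 102 mm above the bench; the two other blocks end 22 mm lower. Broad faces look along its own x.
- block_a_mid (a point): Centre of one shorter resin block (a beetle in it), 18 x 41 x 70 mm, upright in its slot; to be left there.
- block_b_mid (a point): Centre of the other shorter resin block (a beetle in it), 18 x 41 x 70 mm, upright in its slot; to be left there.
- visualiser: Classroom visualiser (document camera), fixed: white foot 150 x 116 x 20 mm, slim round column 30 mm behind the origin (its +x), camera head 66 x 70 x 50 mm in a yoke on top, about 0.26 m above the bench, looking toward the robot's side and downward. Origin on the bench, within the foot; -x is where the head looks, seen from above. Not to be touched.
- head (a joint): Tilt of the visualiser's head (rad): 0 level, positive looks down; 0.2 to 0.5 here. Not to be moved.
- lens (a point): Front of the visualiser's lens, in the head's frame: it looks along its own -x, its z is the head's up direction (which leans toward the robot when the head looks down), y level. The place for the block's middle is 150 mm out from here along -x.
- marker: White and blue marker pen, 135 mm long and 16 mm thick, lying on the bench; to be left alone.
- loupe: Small black folding hand lens, 32 x 36 x 13 mm, lying on the bench; to be left alone.
Things that resemble listed ones, but are neither listed nor needed, are in the scene too. What is shaped like the case but turquoise is not meant.

How it is judged:
By the outcome, as a careful person would: the job done as asked, in the order asked, and still so for the second after the job is handed in, while the arm keeps its last pose, push and grip.
It also fails if it takes over 51 s, if anything falls off the work surface, if the arm or the gripper's body presses on something with over 40 N, if the wrist force passes 120 N, or if a joint passes its speed limit or range.

## Working session

There is one attempt and no reset: what is moved stays moved. The work goes in short steps, Python scripts to look and compute and a shell command to move; the robot and the scene stay as the last step left them, time stands still between calls to the robot, and variables do not carry over. Pictures are saved under pics/ and viewed, at most 10 in all, crops included, and the job is handed in when it is done.

```bash
mkdir -p pics; ls
python3 - <<'E'
from workcell import get_state, eyes, env
import cv2
for n in("side","top"):
    im=eyes.read_camera(n); cv2.imwrite(f"pics/{n}0.png",im[:,:,::-1]); print(n,eyes.camera_info(n))
print(get_state())
E
```

```text
pics
side {'fovy': 42.57983231062882, 'cx': 321.0112588879781, 'cy': 194.67975939427188, 'xyz': array([-0.23637313,  0.96751407,  0.86760851]), 'orientation': array([ 0.15829984, -0.25395775,  0.81095282, -0.50279435])}
top {'fovy': 53.73271225241319, 'cx': 315.49166501179303, 'cy': 199.02018159115184, 'xyz': array([ 0.49758088, -0.20502814,  1.72146203]), 'orientation': array([ 0.02449926, -0.70157265,  0.71213171, -0.00800145])}
{'clock': 0.1, 'joint_pos': array([-1.46863408e+00,  3.13930953e-01,  4.51046669e-02,  1.30361110e+00,
       -2.71265233e-06,  1.43120832e+00]), 'qvel': array([ 0.00017647, -0.00102805,  0.00058659,  0.00094895,  0.00172533,
       -0.00098314]), 'tau': array([ 1.77142716e-03, -4.81723773e+01,  2.99245101e+01,  1.26663671e-02,
        1.63072440e-05, -7.51834904e-06]), 'tcp_pos': array([ 0.13760288, -0.55779277,  0.2113998 ]), 'orientation': array([-8.20409024e-04,  9.92703158e-01,  1.20580956e-01,  1.39974471e-05]), 'wrist_force': array([0.0273813 , 0.62789722, 0.60982833]), 'ft_torque': array([-0.01134573,  0.02304461,  0.00216884]), 'grip_force': 0.0, 'finger_gap': 0.08538116090004773}
```

View pics/side0.png

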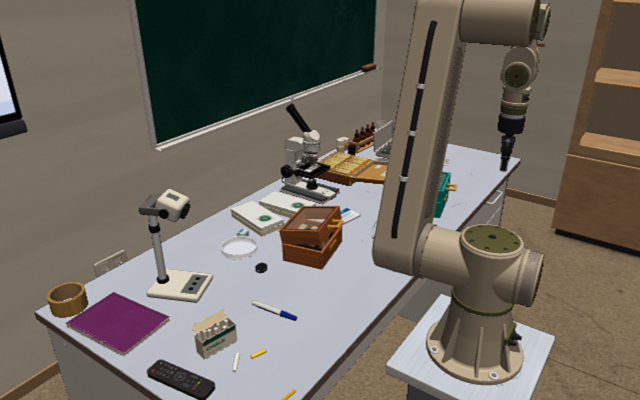

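View pics/top0.png

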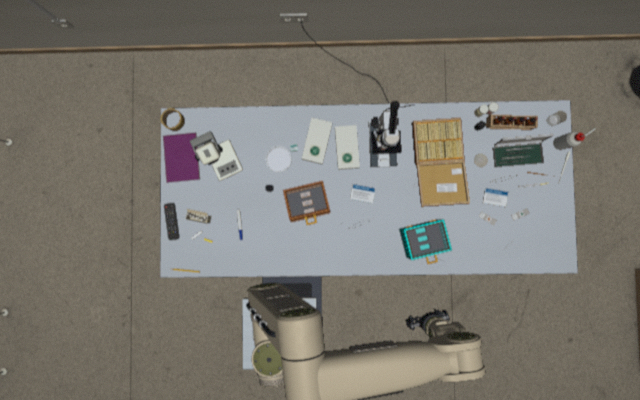

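The wooden case is at top (306,200) and side (312,235). Possible mix-ups are the turquoise case at top (426,240) and the beige insect box at top (440,162), so I choose the brown case. The visualiser is at top (215,155) and side (170,245), the marker at top (240,225), and the loupe at top (269,188). I'll check all of this in one close crop.

```bash
cat > h.py <<'E'
import numpy as np, cv2
from scipy.spatial.transform import Rotation as R
from workcell import get_state, eyes, env
def cam(n):
    c=eyes.camera_info(n); o=c['orientation']
    return c['xyz'],R.from_quat(np.r_[o[1:],o[0]]).as_matrix(),200/np.tan(np.radians(c['fovy'])/2),c['cx'],c['cy']
def ray(n,u,v):
    p,M,f,cx,cy=cam(n); d=M@np.array([(u-cx)/f,(v-cy)/f,1]); return p,d/np.linalg.norm(d)
def onz(n,u,v,z):
    p,d=ray(n,u,v); return p+d*(z-p[2])/d[2]
def tri(a,b):  # a=(u,v) in side, b in top
    p,d=ray('side',*a); q,e=ray('top',*b)
    s=np.linalg.lstsq(np.c_[d,-e],q-p,rcond=None)[0]
    A=p+d*s[0];B=q+e*s[1]; return (A+B)/2,np.linalg.norm(A-B)
def proj(n,P):
    p,M,f,cx,cy=cam(n); c=(np.asarray(P)-p)@M; return np.c_[c[...,0]/c[...,2]*f+cx,c[...,1]/c[...,2]*f+cy] if c.ndim>1 else np.array([c[0]/c[2]*f+cx,c[1]/c[2]*f+cy])
def crop(im,u,v,w,h,k): return cv2.resize(im[v:v+h,u:u+w,::-1],None,fx=k,fy=k,interpolation=cv2.INTER_CUBIC)
def rot():
    o=get_state()['orientation']; return R.from_quat(np.r_[o[1:],o[0]])
E
python3 - <<'E'
import cv2,numpy as np
from h import crop
s=cv2.imread('pics/side0.png')[:,:,::-1];t=cv2.imread('pics/top0.png')[:,:,::-1]
# 4 tiles 400x300
A=[crop(t,275,170,66,50,6),crop(t,185,125,66,50,6),crop(s,270,195,80,75,1*4),crop(s,130,180,100,75,4)]
A=[cv2.resize(a,(400,300)) if i!=2 else cv2.copyMakeBorder(a,0,0,0,80,0) for i,a in enumerate(A)]
cv2.imwrite('pics/c1.png',np.vstack([np.hstack(A[:2]),np.hstack(A[2:])]))
E
```

```text
(no output)
```

View pics/c1.png

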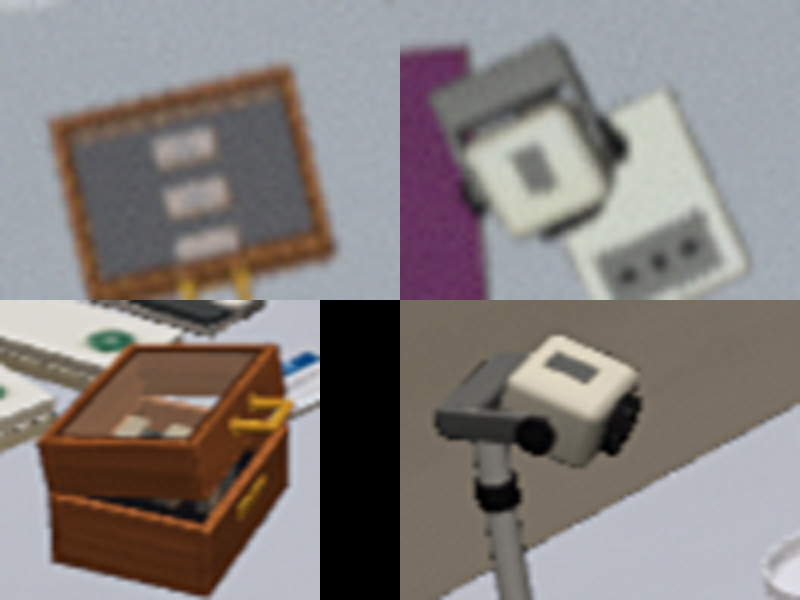

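The crops confirm the brown case: its lid is ajar, its brass bow handle points toward the robot, and there are three pale blocks in it. The visualiser head looks down and to the right in the top view. I'll measure these next.

Run:
```python
from h import *
s=cv2.imread('pics/side0.png')[:,:,::-1];t=cv2.imread('pics/top0.png')[:,:,::-1]
np.set_printoptions(precision=4,suppress=True)
B=np.array([onz('side',*p,0) for p in[(283,260.5),(322,268.8),(341.8,242.5)]]);print(B,np.linalg.norm(np.diff(B,axis=0),axis=1))
print('case c',(B[0]+B[2])/2)
for n,im,(u,v,w,h) in(('side',s,(270,195,80,75)),('top',t,(275,170,70,60))):
    c=im[v:v+h,u:u+w]; hsv=cv2.cvtColor(np.ascontiguousarray(c),cv2.COLOR_RGB2HSV)
    m=cv2.inRange(hsv,(17,130,120),(32,255,255)); k=cv2.connectedComponentsWithStats(m)
    for st,ce in zip(k[2][1:],k[3][1:]):
        if st[4]>5: print(n,'handle',st+[u,v,0,0,0],ce+[u,v])
    b=cv2.inRange(hsv,(3,110,40),(16,255,255)); cs=max(cv2.findContours(b,0,1)[0],key=cv2.contourArea)
    print(n,'brown',cv2.approxPolyDP(cs,3,True)[:,0]+[u,v])
    if n=='top': r=cv2.minAreaRect(cs);print(cv2.boxPoints(r)+[u,v])
print('knob',tri((163.75,213.75),(197,157.5)),'lens',tri((186,211),(211,163)))
F=[onz('top',185+x/6,125+y/6,.02) for x,y in((270,90),(345,262))];d=F[1]-F[0];print('foot',F,np.arctan2(-d[1],-d[0]))
print('marker,loupe',onz('top',240,225,0),onz('top',269,188,0))
A=[cv2.resize(crop(t,190,128,40,45,1),(480,540),interpolation=2),cv2.resize(crop(s,135,183,60,40,1),(320,213),interpolation=2)]
c=crop(s,135,183,66,45,12)
cv2.imwrite('pics/h1.png',c); cv2.imwrite('pics/h2.png',crop(t,188,128,60,48,12))
```

```text
[[ 0.6024 -0.0349  0.    ]
 [ 0.4806 -0.0661  0.    ]
 [ 0.5121 -0.2229  0.    ]] [0.1258 0.1599]
case c [ 0.5573 -0.1289  0.    ]
side handle [328 219  15   9  65] [335.6462 223.1846]
side handle [330 239   6   8  12] [332.5833 242.5   ]
side brown [[302 206]
 [280 229]
 [283 259]
 [321 268]
 [341 240]
 [341 226]
 [327 228]
 [328 223]
 [338 222]
 [333 223]
 [332 218]
 [340 219]
 [339 209]]
top handle [313 215   3   8  14] [314.4286 217.7857]
top handle [304 216   4   8  11] [305.7273 218.9091]
top brown [[322 182]
 [284 191]
 [291 220]
 [328 211]]
[[282.6471 190.5882]
 [321.7059 180.8235]
 [329.4706 211.8824]
 [290.4118 221.6471]]
knob (array([0.7273, 0.2705, 0.2588]), np.float64(0.0021455284532433962)) lens (array([0.7061, 0.2195, 0.2507]), np.float64(0.003775228509502529))
foot [array([0.84  , 0.2039, 0.02  ]), array([0.7132, 0.1498, 0.02  ])] 0.4034763490966836
marker,loupe [0.4685 0.1664 0.    ] [0.6286 0.0377 0.    ]
```

View pics/h1.png

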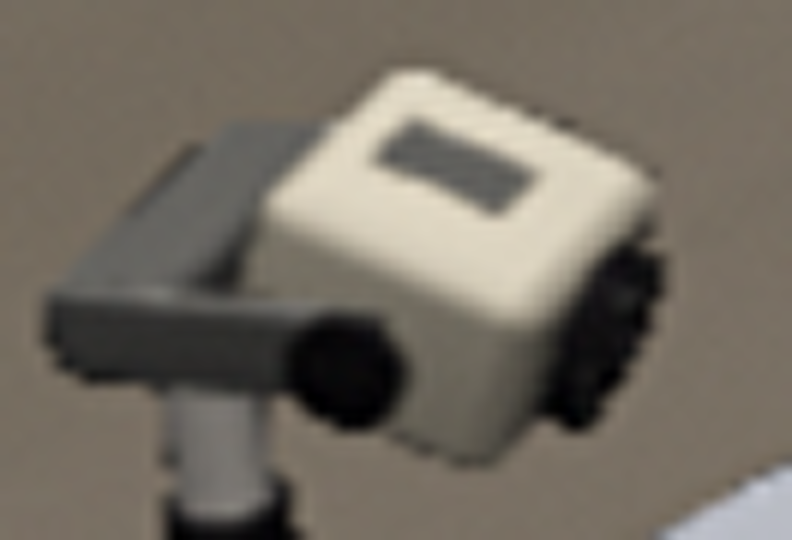

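View pics/h2.png

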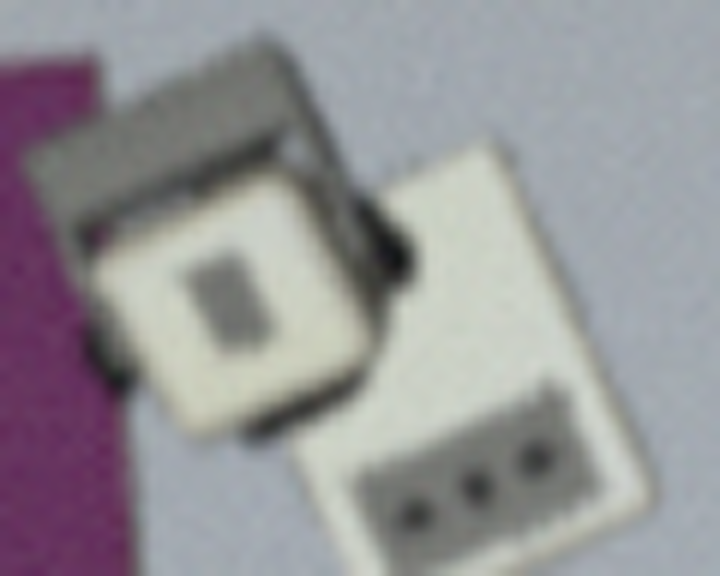

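h1 (side) shows the head with its grey label at (375–540,118–215), the near knob at (350,370) and the lens disk at about (612,335). h2 (top) shows the label centre at (230,300), the knobs at (110,350) and (390,245), and the foot edge running from (490,140) to (650,490).

Run:
```python
from h import *
from scipy.optimize import brentq
np.set_printoptions(precision=4,suppress=True)
S=lambda x,y:(135+x/12-.46,183+y/12-.46); T=lambda x,y:(188+x/12-.46,128+y/12-.46)
psi=[]
for a,b,z in(((490,140),(650,490),.02),((285,175),(378,345),.28),((92,265),(195,437),.28),((92,265),(285,175),.28),((195,437),(378,345),.28),((110,350),(390,245),.26)):
    d=(onz('top',*T(*b),z)-onz('top',*T(*a),z)); psi.append(np.arctan2(-d[1],-d[0]))
print('yaw',psi)
for p in (.36,.40,.44):
    o=[]
    for a,b,up in(((400,70),(655,190),0),((265,205),(505,325),0),((413,118),(540,180),0),((375,160),(500,215),0),((513,335),(480,465),1)):
        n=np.cross(ray('side',*S(*a))[1],ray('side',*S(*b))[1])
        f=lambda t:n@(np.array([np.cos(p)*np.cos(t),np.sin(p)*np.cos(t),np.sin(t)]) if not up else np.array([-np.cos(p)*np.sin(t),-np.sin(p)*np.sin(t),np.cos(t)]))
        o.append(brentq(f,-.3,1.2) if f(-.3)*f(1.2)<0 else np.nan)
    print(p,np.array(o))
print('knob+',tri(S(350,372),T(110,352)))
C=[tri(S(*a),T(*b)) for a,b in(((400,70),(285,175)),((655,190),(378,345)),((505,325),(195,437)),((265,205),(92,265)))]
for c in C: print(c)
hc=np.mean([c[0] for c in C],0); print('head top centre',hc)
k=(onz('top',*T(110,350),.259)+onz('top',*T(390,245),.259))/2; lab=tri(S(457,167),T(230,302));print('knob mid',k,'label',lab)
P=np.array([c[0] for c in C]); f=(P[1]+P[2]-P[0]-P[3])/2; print('fwd',f,np.linalg.norm(f),np.arcsin(-f[2]/np.linalg.norm(f)))
for p in(.38,.40,.42):
    m=np.array([-np.sin(p),np.cos(p),0])
    for c in(hc,k,lab[0]):
        q,d=ray('side',*S(612,335)); L=q+d*(((c-q)@m)/(d@m)); print(p,L,np.linalg.norm((L-k)))
```

```text
yaw [np.float64(0.42099394760296893), np.float64(0.49397680356907414), np.float64(0.5346739304718899), np.float64(1.9916303106574156), np.float64(2.0215519253736147), np.float64(1.913202323699959)]
0.36 [0.3648 0.3927 0.382  0.3331 0.3573]
0.4 [0.3917 0.4212 0.4092 0.3606 0.3524]
0.44 [0.4174 0.4485 0.4352 0.3871 0.3482]
knob+ (array([0.7288, 0.2707, 0.2593]), np.float64(0.004282242434850276))
(array([0.7788, 0.2079, 0.2899]), np.float64(0.0008751754469693458))
(array([0.729 , 0.1852, 0.2658]), np.float64(0.0027010370446833233))
(array([0.7036, 0.245 , 0.2657]), np.float64(0.003729610564865405))
(array([0.7517, 0.2671, 0.2897]), np.float64(0.002109818208620469))
head top centre [0.7408 0.2263 0.2778]
knob mid [0.7468 0.2283 0.259 ] label (array([0.7405, 0.2262, 0.2848]), np.float64(0.001498547432068315))
fwd [-0.0489 -0.0224 -0.024 ] 0.05893485267137758 0.4201021084643084
0.38 [0.7111 0.2144 0.2481] 0.03979471920412107
0.38 [0.7114 0.2142 0.2479] 0.03964243408608917
0.38 [0.7111 0.2145 0.2481] 0.03980704559664392
0.4 [0.7116 0.214  0.2477] 0.039550663725051075
0.4 [0.7121 0.2136 0.2474] 0.039365133062271365
0.4 [0.7116 0.214  0.2478] 0.03956393345779116
0.42 [0.7122 0.2135 0.2474] 0.03932688926869359
0.42 [0.7128 0.2131 0.247 ] 0.03911537641404809
0.42 [0.7122 0.2136 0.2474] 0.03934085329245919
```

Run:
```python
from h import *
np.set_printoptions(precision=4,suppress=True)
Z=.107
b=np.array([[282.65,190.59],[321.7,180.82],[329.47,211.88],[290.41,221.65]])
for zr,zf in((.107,.107),(.107,.13)):
    P=np.array([onz('top',*p,z) for p,z in zip(b,(zr,zr,zf,zf))]); d1=P[0]-P[1];d2=P[3]-P[2]
    print(P[:,:2].tolist(),'yaw',[np.arctan2(-d[0],d[1]) for d in(d1,d2)],[np.arctan2((P[i]-P[j])[1],(P[i]-P[j])[0]) for i,j in((0,3),(1,2))],np.linalg.norm(d1),np.linalg.norm(P[0]-P[3]))
t=cv2.imread('pics/top0.png')[:,:,::-1];s=cv2.imread('pics/side0.png')
c=cv2.cvtColor(np.ascontiguousarray(t[205:230,295:325]),cv2.COLOR_RGB2HSV)
m=cv2.inRange(c,(15,110,100),(35,255,255)); ys,xs=np.nonzero(m);print('top yellow',xs.min()+295,xs.max()+295,ys.min()+205,ys.max()+205)
print(cv2.resize(m,None,fx=1,fy=1)[8:23]//255)
for hz in ((337,222),(339,221)):print(tri(hz,(311,221)))
im=np.hstack([crop(s[:,:,::-1],272,195,75,80,6),crop(t,300,205,20,27,1) if 0 else cv2.resize(crop(t,280,175,55,55,6),(350,350))[:0] if 0 else cv2.copyMakeBorder(crop(t,278,176,55,55,6),0,150,0,0,0)])
cv2.imwrite('pics/h3.png',im);print(im.shape)
```

```text
[[0.6088831506382366, -0.033478031149741405], [0.6464721979343054, -0.19442481399401057], [0.5186701209308735, -0.22423612261642703], [0.48108011718634247, -0.06393907312522781]] yaw [np.float64(0.2294369678364106), np.float64(0.23034011892265616)] [np.float64(0.23397825650581275), np.float64(0.2291638407825542)] 0.16527795795128408 0.13138299143244653
[[0.6088831506382366, -0.033478031149741405], [0.6464721979343054, -0.19442481399401057], [0.5183696787414777, -0.22396248127784962], [0.4813151908968435, -0.06594906068151543]] yaw [np.float64(0.2294369678364106), np.float64(0.2303401189226563)] [np.float64(0.2492461431067439), np.float64(0.22661760933264896)] 0.16527795795128408 0.13362990724921964
top yellow 295 316 214 224
[[0 0 0 0 0 0 0 0 0 0 0 0 0 0 0 0 0 0 0 0 0 0 0 0 0 0 0 0 0 0]
 [0 0 0 0 0 0 0 0 0 0 0 0 0 0 0 0 0 0 1 1 1 0 0 0 0 0 0 0 0 0]
 [0 0 0 0 0 0 0 0 0 0 0 0 0 0 0 0 0 0 1 1 1 1 0 0 0 0 0 0 0 0]
 [0 0 0 0 0 1 0 0 0 1 1 1 1 0 0 0 0 1 1 1 1 0 0 0 0 0 0 0 0 0]
 [1 0 0 0 0 0 0 0 1 1 1 1 1 0 1 0 0 0 0 1 1 0 0 0 0 0 0 0 0 0]
 [0 0 0 0 0 0 0 0 0 1 1 1 1 0 0 0 0 0 0 1 1 0 0 0 0 0 0 0 0 0]
 [0 0 0 0 0 0 0 0 0 0 0 1 0 0 0 0 0 0 0 0 1 0 0 0 0 0 0 0 0 0]
 [0 0 0 0 0 0 0 0 0 0 0 1 0 0 0 0 0 0 0 0 1 0 0 0 0 0 0 0 0 0]
 [0 0 0 0 0 0 0 0 0 0 0 1 1 0 0 0 0 0 0 0 1 1 0 0 0 0 0 0 0 0]
 [0 0 0 0 0 0 0 0 0 0 0 1 1 0 0 0 0 0 1 1 1 0 0 0 0 0 0 0 0 0]
 [0 0 0 0 0 0 0 0 0 0 0 0 1 1 1 1 1 1 0 0 0 0 0 0 0 0 0 0 0 0]
 [0 0 0 0 0 0 0 0 0 0 0 0 1 0 0 0 0 0 0 0 0 0 0 0 0 0 0 0 0 0]
 [0 0 0 0 0 0 0 0 0 0 0 0 0 0 0 0 0 0 0 0 0 0 0 0 0 0 0 0 0 0]
 [0 0 0 0 0 0 0 0 0 0 0 0 0 0 0 0 0 0 0 0 0 0 0 0 0 0 0 0 0 0]
 [0 0 0 0 0 0 0 0 0 0 0 0 0 0 0 0 0 0 0 0 0 0 0 0 0 0 0 0 0 0]]
(array([ 0.483 , -0.1484,  0.1191]), np.float64(0.0008136873801642934))
(array([ 0.4806, -0.1501,  0.1226]), np.float64(0.005022959670741777))
(480, 780, 3)
```

View pics/h3.png

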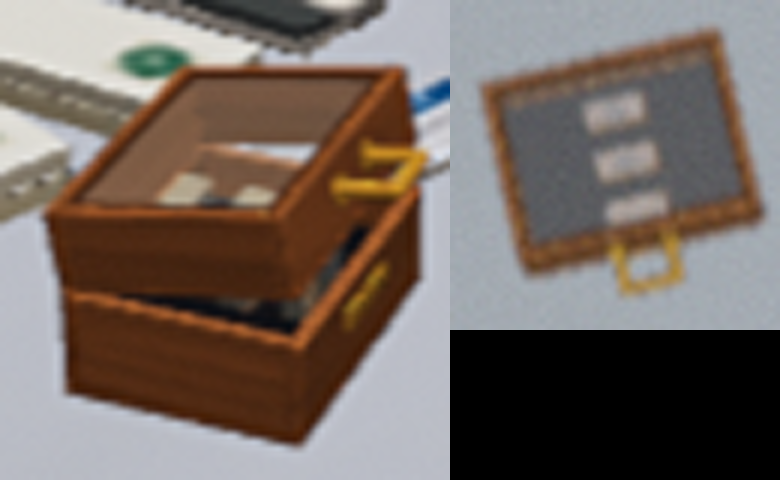

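Run:
```python
from h import *
np.set_printoptions(precision=4,suppress=True)
y=.23;M=np.array([[np.cos(y),-np.sin(y),0],[np.sin(y),np.cos(y),0],[0,0,1]])
S=lambda a,b:(272+a/6-.42,195+b/6-.42);T=lambda a,b:(278+(a-450)/6-.42,176+b/6-.42)
for p,l in(((300,445),(-65,85)),((65,393),(65,85)),((420,277),(-65,-85))):
    w=onz('side',*S(*p),0); print('centre from',l,w-M@np.array([*l,0])/1000)
for p,l in(((295,345),(-65,85)),((420,195),(-65,-85))):
    w=onz('side',*S(*p),.062); print('rim centre from',l,w-M@np.array([*l,0])/1000)
bar,e=tri(S(418,172),T(652,287));print('bar',bar,e)
for c in((.561,-.1285,0),(.562,-.130,0)):
    l=M.T@(bar-np.array(c))*1000; print('bar local',l)
    print('lid angle',np.arctan2(l[2]-62,65-l[0])-np.arctan2(26,159.5),np.hypot(l[2]-62,65-l[0]))
# rear lid edge
print('rear mid local',M.T@(np.array([.6277,-.1140,.107])-np.array([.561,-.1285,0]))*1000)
# blocks in the top view at heights
for p in((617,112),(628,162),(637,207)):
    for z in(.080,.102): print(p,z,M.T@(onz('top',*T(*p),z)-np.array([.561,-.1285,0]))*1000)
```

```text
centre from (-65, 85) [ 0.5644 -0.1335  0.    ]
centre from (65, 85) [ 0.5614 -0.1332  0.    ]
centre from (-65, -85) [ 0.5624 -0.1339  0.    ]
rim centre from (-65, 85) [ 0.5628 -0.1272  0.062 ]
rim centre from (-65, -85) [ 0.5526 -0.1169  0.062 ]
bar [ 0.4715 -0.1503  0.1178] 0.0031055146952092415
bar local [-92.0775  -0.8315 117.7737]
lid angle 0.17959720438583116 166.68547587268708
bar local [-92.7092   0.8569 117.7737]
lid angle 0.17833364306000993 167.280897505107
rear mid local [ 68.2492  -1.0879 107.    ]
(617, 112) 0.08 [32.762  -4.6205 80.    ]
(617, 112) 0.102 [ 31.2615  -5.3634 102.    ]
(628, 162) 0.08 [-2.8265 -3.6613 80.    ]
(628, 162) 0.102 [ -3.8501  -4.4171 102.    ]
(637, 207) 0.08 [-34.6393  -2.1941  80.    ]
(637, 207) 0.102 [-35.2365  -2.9696 102.    ]
```

List of candidates: brown case top (306,200), which I choose, turquoise case (426,240), beige insect box (440,162). The measured sizes agree with the description (case 130x165 mm, blocks at ±36 mm). Case centre is about (0.562,-0.132) with yaw 0.23, and the lid is at about 0.18. Now moving above the handle.

```bash
python3 -m inch '[2.88,-2.08,0.2,0.012, 2.88,-2.08,0.2,0, 2.88,-2.08,0.2,0, 2.88,-2.08,0.2,0, 2.88,-2.08,0.2,0]' 1 40
python3 -m inch '[2.88,-2.08,0.3,0, 2.88,-2.08,0.3,0, 2.88,-2.08,0.3,0, 2.88,-2.08,0.3,0, 2.88,-2.08,0.3,0]'
python3 -m inch '[2.88,-2.08,0.3,0, 2.88,-2.08,0.3,0, 2.88,-2.08,0.3,0, 2.88,-2.08,0.3,0, 2.88,-2.08,0.3,0]'
python3 - <<'E'
from h import *
t=eyes.read_camera('top');s=eyes.read_camera('side')
cv2.imwrite('pics/a1.png',np.hstack([crop(s,265,160,80,100,5),cv2.resize(crop(t,275,170,80,100,1),(400,500),interpolation=2)]))
print(get_state()['tcp_pos'],rot().as_matrix())
E
```

```text
clock: 0.52
tcp_pos: [0.2544, -0.4223, 0.2016]
orientation: [-0.0, 0.993, 0.114, -0.0]
wrist_force: [0.9, -0.4, 0.1]
finger_gap: 0.0856
grip_force: 0.0
clock: 0.93
tcp_pos: [0.371, -0.2882, 0.1869]
orientation: [-0.0, 0.993, 0.115, -0.0]
wrist_force: [1.0, 0.8, 0.5]
finger_gap: 0.0851
grip_force: 0.0
clock: 1.35
tcp_pos: [0.4876, -0.1541, 0.1718]
orientation: [-0.0, 0.993, 0.115, -0.0]
wrist_force: [0.6, -1.0, 0.1]
finger_gap: 0.0856
grip_force: 0.0
[ 0.48889092 -0.15201489  0.17121615] [[ 9.72269352e-01  2.33863690e-01 -2.86213844e-04]
 [ 2.33863847e-01 -9.72268070e-01  1.58180070e-03]
 [ 9.16491658e-05 -1.60487141e-03 -9.99998708e-01]]
```

View pics/a1.png

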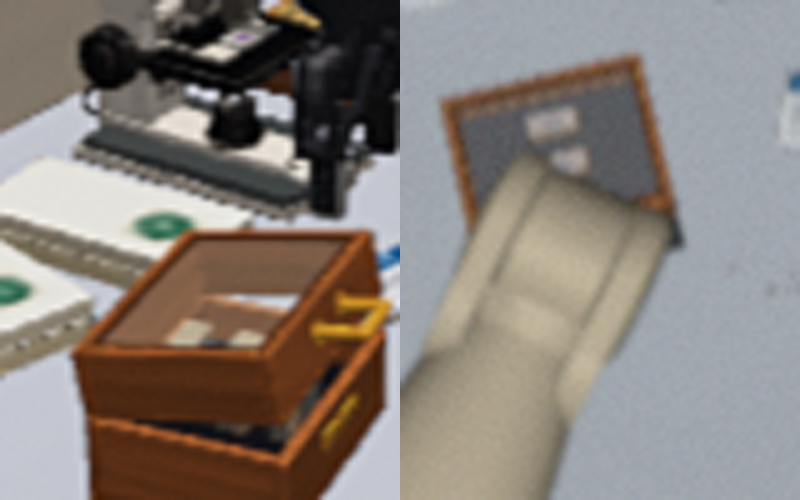

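The gripper hangs over the handle, which is at crop (350,320) in the side view. I go down and pinch.

```bash
python3 -m inch '[-0.5,-0.1,0,0, -0.4,-0.1,1,0, 0,0,1.8,0, 0,0,1.8,0, 0,0,1.8,0]'
python3 -m inch '[0,0,0,0, 0,0,0,0, 0,0,0,0, 0,0,0,0, 0,0,0,0]' -1 40
python3 -m inch '[0,0,0,0, 0,0,0,0, 0,0,0,0, 0,0,0,0, 0,0,0,0]'
python3 - <<'E'
from h import *
t=eyes.read_camera('top');s=eyes.read_camera('side')
cv2.imwrite('pics/a2.png',crop(s,290,180,70,70,8))
st=get_state();print(st['tcp_pos'],st['finger_gap'],st['grip_force'],st['wrist_force'])
E
```

```text
clock: 1.87
tcp_pos: [0.4764, -0.1571, 0.1077]
orientation: [0.0, 0.994, 0.114, -0.0]
wrist_force: [0.0, 0.4, -0.6]
finger_gap: 0.0855
grip_force: 0.0
clock: 2.28
tcp_pos: [0.4784, -0.1566, 0.1094]
orientation: [0.001, 0.993, 0.114, 0.001]
wrist_force: [0.4, 0.6, 0.3]
finger_gap: 0.0254
grip_force: 0.0
clock: 2.7
tcp_pos: [0.4777, -0.1559, 0.1082]
orientation: [0.0, 0.993, 0.115, -0.0]
wrist_force: [0.1, -0.7, 0.7]
finger_gap: 0.0002
grip_force: 0.0
[ 0.47770324 -0.15588279  0.10816608] 0.00032531279107538306 0.0 [-0.22390773  0.48875156  0.14750121]
```

View pics/a2.png

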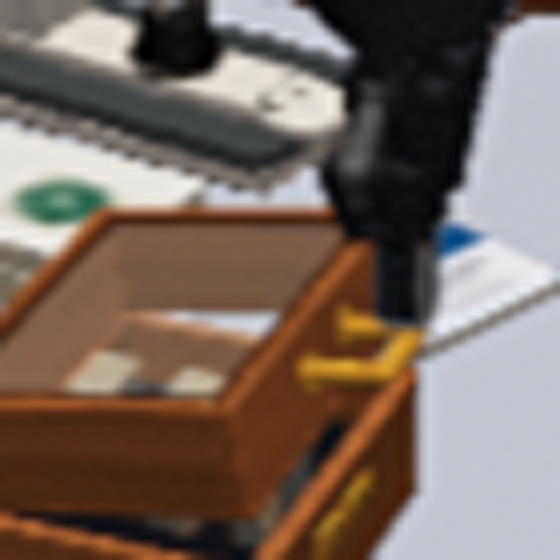

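Run:
```python
from h import *
p=get_state()['tcp_pos']
for dz in(-.011,0,.008): print(dz,proj('side',p+[0,0,dz]),proj('top',p+[0,0,dz]))
b=np.array([.4715,-.1503,.1178]);print(proj('side',b),proj('top',b))
for z in(.095,.105,.115): print(z,onz('side',341.2,223,z))
```

```text
-0.011 [339.89244581 227.90087439] [312.96096166 222.12900048]
0 [339.94773882 224.69886783] [312.87992649 222.16318382]
0.008 [339.98817445 222.35724846] [312.82029437 222.18833863]
[340.7315798  223.22844337] [311.45413661 223.7444032 ]
0.095 [ 0.49261575 -0.18628753  0.095     ]
0.105 [ 0.48318032 -0.17135369  0.105     ]
0.115 [ 0.4737449  -0.15641984  0.115     ]
```

Run:
```python
from h import *
p=np.array([.4889,-.152,.1712])
yt=np.array([.234,-.972,0])
for s in(-.045,.045):
  for dz in(-.011,.002): print(s,dz,proj('side',p+yt*s+[0,0,dz]))
a=cv2.imread('pics/a1.png')[:,:400]; a=cv2.resize(a,(80,100),interpolation=cv2.INTER_AREA)
print((a.max(2)[22:50,56:80]))
s=eyes.read_camera('side'); np.save('s.npy',s)
for r in range(210,236): print(r,' '.join('%02x%02x%02x'%tuple(x) for x in s[r,332:350]))
```

```text
-0.045 -0.011 [330.98739417 215.62667845]
-0.045 0.002 [331.02047547 211.6299717 ]
0.045 -0.011 [341.34732708 202.23216227]
0.045 0.002 [341.41763906 198.38006047]
[[217 208 143  36  11  19  19  20  20  19  16  20  29  35  35  30  23  16
   14  14  14  11  17  49]
 [208 197 130  34  14  21  20  17  17  19  15  20  29  33  27  17  11  10
   14  16  13  11  18  55]
 [118 114  76  23  23  32  25  21  27  24  15  18  27  26  22  39  38  13
   11  13  13  12  19  55]
 [ 63  64  46  16  18  27  28  48  77  64  25  28  34  25  63 145 137  38
    9  14  14  10  18  57]
 [ 82  74  49  17  15  23  33  82 108  71  23  23  27  34 116 198 166  43
    6  13  15  10  17  64]
 [193 162 101  25  16  28  34  64  80  52  20  19  22  42 140 206 159  40
    7  12  14  10  16  65]
 [230 224 161  42  25  37  40  44  43  27  17  19  23  43  94 125  94  28
    7   9  10   7  13  65]
 [231 234 174  44  22  33  39  38  31  21  17  21  30  70  88  76  72  50
   17   9   5   1  18  89]
 [230 231 167  38   9  17  24  28  26  20  21  20  32  93 105  61  50  53
   62  72  63  51  74 147]
 [230 210 147  76  60  41  
[... 4572 characters left out ...]
4 c8ccd6 c5c8d2 c3c6d0 c2c5cf c3c5cf c3c6d0 c3c6cf
231 502a13 4f2912 552b14 794220 a75d2d b96832 955227 562d14 43200c 573c31 a29ea4 c8ccd6 c5c8d2 c4c6d0 c2c6cf c3c6d0 c3c6d0 c3c5cf
232 351f11 3f2313 5f331a 945227 b76833 9d5828 5e3218 44230f 43200d 583c31 a29fa5 c7ccd6 c5c8d2 c3c6d0 c3c6d0 c4c7d0 c3c6d0 c3c7d0
233 181317 3f261b 844926 ab6131 9b562a 683819 482511 44220e 421f0a 593e33 a19ea3 c8ccd6 c4c8d2 c4c7d0 c3c6cf c3c6cf c4c7d0 c3c6d0
234 211615 7c4726 af6433 a65c2e 79431e 4e2913 462412 452310 431f0b 583e32 a29da4 c8ccd7 c5c8d2 c3c6cf c3c6cf c4c7d0 c3c6cf c4c7d1
235 583220 9f5b2f b96a33 965427 572e15 472512 472411 45230e 43210a 5c4033 a29ea4 c7cbd6 c5c8d2 c4c7d0 c3c7d0 c2c6cf c3c6cf c4c6d0
```

The jaws closed on nothing. The picture puts the closed tips at side px (339.5,219.5), just above the bow, about 25 mm higher than the stated tip length implies. I'll open, go lower and close again.

```bash
python3 -m inch '[0,0,0,0, 0,0,0,0, 0,0,0,0, 0,0,0,0, 0,0,0,0]' 1 40
python3 -m inch '[0,-0.1,0.4,0, 0,-0.2,0.5,0, 0,-0.1,0.5,0, 0,0,0.5,0, 0,0,0.3,0]'
python3 -m inch '[0,0,0,0, 0,0,0,0, 0,0,0,0, 0,0,0,0, 0,0,0,0]' -1 40
python3 - <<'E'
from h import *
s=eyes.read_camera('side'); np.save('s2.npy',s)
st=get_state();print(st['tcp_pos'],st['finger_gap'],st['grip_force'],st['wrist_force'])
E
```

```text
clock: 3.27
tcp_pos: [0.4777, -0.156, 0.1082]
orientation: [0.0, 0.993, 0.115, -0.0]
wrist_force: [0.1, -0.1, -0.2]
finger_gap: 0.0607
grip_force: 0.0
clock: 3.68
tcp_pos: [0.4762, -0.1517, 0.0851]
orientation: [-0.0, 0.993, 0.115, -0.001]
wrist_force: [-0.6, -0.1, 0.4]
finger_gap: 0.0855
grip_force: 0.0
clock: 4.1
tcp_pos: [0.476, -0.1504, 0.0859]
orientation: [-0.002, 0.993, 0.115, -0.0]
wrist_force: [-1.0, 5.0, -0.3]
finger_gap: 0.0426
grip_force: 40.5
[ 0.47597559 -0.15035388  0.08590425] 0.04295399356266508 40.514541417360306 [-0.56952242  5.75910857 -0.62546267]
```

Gripped with a 43 mm gap. Now I swing the lid along its arc (radius 156 mm), watching the force.

```bash
python3 -m inch '[0.49,0,-1.22,0, 0.59,0,-1.17,0, 0.68,0,-1.12,0, 0.78,0,-1.06,0, 0.86,0,-0.99,0]'
python3 - <<'E'
from h import *
s=eyes.read_camera('side'); np.save('s3.npy',s);t=eyes.read_camera('top');np.save('t3.npy',t)
st=get_state();print(st['tcp_pos'],st['finger_gap'],st['grip_force'],st['wrist_force'])
E
```

```text
clock: 4.57
tcp_pos: [0.5091, -0.1428, 0.1413]
orientation: [-0.001, 0.993, 0.115, -0.001]
wrist_force: [1.5, 2.7, -6.9]
finger_gap: 0.0433
grip_force: 42.2
[ 0.51040552 -0.14264159  0.14254513] 0.0431689063890876 42.75823473930359 [-0.89222692  4.61840356 -0.77121063]
```

```bash
python3 -m inch '[0.94,0,-0.91,0, 1.01,0,-0.83,0, 1.08,0,-0.74,0, 1.14,0,-0.64,0, 1.19,0,-0.55,0]' 
python3 -m inch '[1.23,0,-0.45,0, 1.26,0,-0.34,0, 1.29,0,-0.24,0, 1.3,0,-0.13,0, 1.31,0,-0.02,0]'
```

```text
clock: 5.08
tcp_pos: [0.5609, -0.1312, 0.1782]
orientation: [-0.001, 0.993, 0.115, -0.002]
wrist_force: [-1.8, 0.6, -2.7]
finger_gap: 0.0432
grip_force: 41.1
clock: 5.5
tcp_pos: [0.6241, -0.117, 0.1916]
orientation: [-0.0, 0.993, 0.115, -0.0]
wrist_force: [-3.1, 1.5, 6.6]
finger_gap: 0.0429
grip_force: 42.8
```

```bash
python3 -m inch '[1.31,0,0.09,0, 1.29,0,0.2,0, 1.27,0,0.31,0, 1.24,0,0.41,0, 0,0,0,0]'
python3 - <<'E'
from h import *
s=eyes.read_camera('side'); cv2.imwrite('pics/a3.png',np.vstack([crop(s,250,130,130,150,4)]))
st=get_state();print(st['tcp_pos'],st['finger_gap'],st['grip_force'],st['wrist_force'])
E
```

```text
clock: 5.92
tcp_pos: [0.6756, -0.1055, 0.179]
orientation: [-0.0, 0.993, 0.115, 0.0]
wrist_force: [-0.9, -1.2, -0.0]
finger_gap: 0.0
grip_force: 0.0
[ 0.67448624 -0.10573001  0.17932216] 9.550303696116585e-05 0.0 [-0.29111424  0.70855313 -0.02099395]
```

Run:
```python
from h import *
s=eyes.read_camera('side');t=eyes.read_camera('top')
for n,im in(('side',s),('top',t)):
    h=cv2.cvtColor(im,cv2.COLOR_RGB2HSV);m=cv2.inRange(h,(15,130,110),(32,255,255))
    k=cv2.connectedComponentsWithStats(m)
    c=proj(n,np.array([.66,-.108,.19]));print(n,c,proj(n,get_state()['tcp_pos']))
    for st,ce in zip(k[2][1:],k[3][1:]):
        if st[4]>5 and np.abs(ce-c).max()<50: print(st,ce)
a=crop(s,250,120,110,140,4);b=crop(t,260,140,60,84,5)
cv2.imwrite('pics/a4.png',np.hstack([a,cv2.copyMakeBorder(b,0,a.shape[0]-b.shape[0],0,0,0)]))
```

```text
side [281.06473906 190.55515069] [277.25959568 192.58519222]
[319 153  18  12  46] [326.56521739 159.2173913 ]
[286 180   9   7  27] [289.66666667 182.81481481]
[284 186  11  10  34] [289.20588235 190.85294118]
top [299.31032569 175.77315766] [298.92680541 172.57251783]
[298 178  11   8  52] [303.11538462 181.61538462]
```

View pics/a4.png

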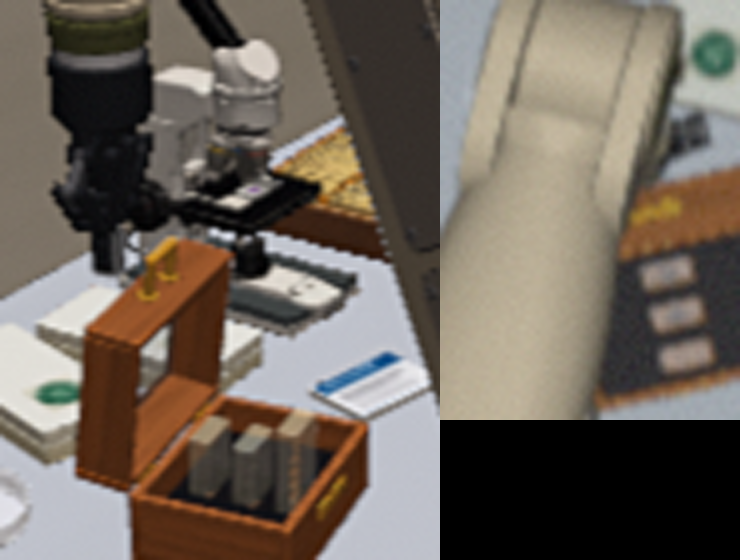

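The lid stands near upright with its handle at a4 (158,265), and the gripper has slipped off behind it. In the opened case the front block at a4 (295,460) is the longest (about 105 px against 80), so the tall block is in the front slot (x=-36). I go over the handle to the inside of the lid and push it to its stop.

```bash
python3 -m inch '[0,0,-1,0, 0,0,-1.7,0, 0,0,-2,0, 0,0,-1.2,0, -1,0,0,0]' 
python3 -m inch '[-2,0,0,0, -2.5,0,0,0, -2.1,0,0,0, 0,0,0,0, 0,0,0,0]'
python3 - <<'E'
from h import *
s=eyes.read_camera('side');t=eyes.read_camera('top')
C=np.array([.562,-.132,0]);y=.23;M=np.array([[np.cos(y),-np.sin(y),0],[np.sin(y),np.cos(y),0],[0,0,1]])
P=[]
for n,im in(('side',s),('top',t)):
    h=cv2.cvtColor(im,cv2.COLOR_RGB2HSV);m=cv2.inRange(h,(15,130,110),(32,255,255))
    k=cv2.connectedComponentsWithStats(m)
    for st,ce in zip(k[2][1:],k[3][1:]):
        if st[4]>5 and np.abs(ce-proj(n,np.array([.64,-.11,.19]))).max()<30: print(n,st,ce)
for a in (0,.3,-.3,.15):
    th=1.57+a-.0;f=lambda x,z:C+M@np.array([.065+(-x)*np.cos(th)+z*np.sin(th),0,.062+x*np.sin(th)+z*np.cos(th)])
    print(th,proj('side',f(.150,.026)),proj('top',f(.150,.026)))
print(get_state()['tcp_pos'])
E
```

```text
clock: 6.48
tcp_pos: [0.6662, -0.1086, 0.2439]
orientation: [0.001, 0.993, 0.115, 0.003]
wrist_force: [-0.5, -0.6, 0.6]
finger_gap: 0.0
grip_force: 0.0
clock: 6.9
tcp_pos: [0.5992, -0.1237, 0.2412]
orientation: [0.0, 0.993, 0.114, 0.001]
wrist_force: [0.5, 1.5, -0.0]
finger_gap: 0.0001
grip_force: 0.0
side [286 180   9   7  27] [289.66666667 182.81481481]
side [289 186   6   5  17] [291.76470588 188.52941176]
side [284 192   6   4  16] [286.5 193.5]
1.57 [283.96703265 184.34286105] [299.82400627 177.62595443]
1.87 [271.2534211  186.39822171] [297.39036324 167.25113305]
1.27 [297.83894903 186.44664807] [302.65533022 189.06792012]
1.72 [277.38575494 184.86327783] [298.53919141 172.22802985]
[ 0.60058203 -0.12348822  0.24041183]
```

```bash
python3 -m inch '[-1.5,0,0,0, -1,0,0,0, 0,0,3,0, 0,0,3.5,0, 0,0,2.6,0]' 
python3 -m inch '[0.5,0,0,0, 1,0,0,0, 1,0,0,0, 1,0,0,0, 1,0,0,0]' 
python3 -m inch '[0.6,0,0,0, 0.6,0,0,0, 0.6,0,0,0, 0.5,0,0,0, 0.3,0,0,0]'
```

```text
clock: 7.42
tcp_pos: [0.5764, -0.1288, 0.1467]
orientation: [0.0, 0.993, 0.115, 0.0]
wrist_force: [0.2, 0.9, -0.0]
finger_gap: -0.0003
grip_force: 0.0
clock: 7.83
tcp_pos: [0.6212, -0.1186, 0.1497]
orientation: [0.0, 0.993, 0.115, 0.0]
wrist_force: [-1.5, -0.4, -1.5]
finger_gap: -0.0003
grip_force: 0.7
clock: 8.25
tcp_pos: [0.6454, -0.1126, 0.1483]
orientation: [0.0, 0.993, 0.115, 0.0]
wrist_force: [-1.3, -0.3, -0.7]
finger_gap: 0.0
grip_force: 0.7
```

```bash
python3 -m inch '[0.3,0,0,0, 0.3,0,0,0, 0.2,0,0,0, 0.1,0,0,0, 0,0,0,0]'
python3 -m inch '[0.2,0,0,0, 0.2,0,0,0, 0.2,0,0,0, 0.1,0,0,0, 0,0,0,0]'
```

```text
clock: 8.67
tcp_pos: [0.6475, -0.112, 0.148]
orientation: [0.001, 0.993, 0.114, -0.006]
wrist_force: [-20.0, -6.0, 6.4]
finger_gap: -0.0002
grip_force: 9.5
clock: 9.08
tcp_pos: [0.6476, -0.1119, 0.1479]
orientation: [0.001, 0.994, 0.113, -0.012]
wrist_force: [-37.1, -9.3, 15.8]
finger_gap: 0.0002
grip_force: 19.3
```

The lid is at its stop: the force rose at the predicted place. I back off over the front slot.

```bash
python3 -m inch '[-1.5,0,0,0, -2.5,0,0,0, -3,0,0,0, -3,0,0,0, -1.8,0,0,0]'
python3 -m inch '[-1,0,0,0, 0,0,0,0, 0,0,0,0, 0,0,0,0, 0,0,0,0]' 1 40
python3 - <<'E'
from h import *
st=get_state();p=st['tcp_pos'];print(p,st['finger_gap'])
print((rot().as_matrix().T@(np.array([.527,-.140,.053])-p))*100)
E
```

```text
clock: 9.5
tcp_pos: [0.5434, -0.1362, 0.1487]
orientation: [0.0, 0.993, 0.114, 0.0]
wrist_force: [-1.6, -0.1, 0.5]
finger_gap: -0.0002
grip_force: 0.0
clock: 9.92
tcp_pos: [0.5372, -0.1382, 0.1482]
orientation: [0.0, 0.993, 0.115, 0.0]
wrist_force: [-0.3, -0.6, -0.0]
finger_gap: 0.0606
grip_force: 0.0
[ 0.53718267 -0.13819934  0.14821838] 0.060571089818376084
[-1.04120503 -0.06190627  9.52085882]
```

```bash
python3 -m inch '[-0.5,0,0,0, -0.5,-0.1,0,0, 0,0,1,0, 0,0,1.5,0, 0,0,1.5,0]' 1 40
python3 -m inch '[0,0,1.3,0, 0,0,1.3,0, 0,0,1.3,0, 0,0,1.2,0, 0,0,0.4,0]'
python3 -m inch '[0,0,0,0, 0,0,0,0, 0,0,0,0, 0,0,0,0, 0,0,0,0]' -1 30
python3 -m inch '[0,0,0,0, 0,0,0,0, 0,0,0,0, 0,0,0,0, 0,0,0,0]'
```

```text
clock: 10.33
tcp_pos: [0.526, -0.1396, 0.1075]
orientation: [0.0, 0.993, 0.115, 0.0]
wrist_force: [0.1, -0.5, 0.7]
finger_gap: 0.0854
grip_force: 0.0
clock: 10.75
tcp_pos: [0.5242, -0.1389, 0.0506]
orientation: [-0.001, 0.993, 0.115, -0.002]
wrist_force: [-0.7, -0.0, 0.7]
finger_gap: 0.0855
grip_force: 0.0
clock: 11.17
tcp_pos: [0.5265, -0.1398, 0.0541]
orientation: [0.0, 0.993, 0.115, 0.001]
wrist_force: [-0.2, 0.1, 1.2]
finger_gap: 0.0403
grip_force: 32.8
clock: 11.58
tcp_pos: [0.5266, -0.1398, 0.0541]
orientation: [0.0, 0.993, 0.115, 0.001]
wrist_force: [-0.8, 1.0, 5.4]
finger_gap: 0.0407
grip_force: 33.3
```

The tall block is gripped (40.5 mm). I can't tilt the tool, so I will lean the block in the grip. I lift it until its foot is about 12 mm below the front rim, then draw the gripper toward -x so the rim holds the foot back. First the lift.

```bash
python3 -m inch '[0,0,-0.5,0, 0,0,-1,0, 0,0,-1,0, 0,0,-1,0, 0,0,-0.5,0]'
python3 -m inch '[-0.2,0,0,0, -0.3,0,0,0, -0.2,0,0,0, 0,0,0,0, 0,0,0,0]' - 25
python3 - <<'E'
from h import *
s=eyes.read_camera('side');t=eyes.read_camera('top');np.save('s5.npy',s);np.save('t5.npy',t)
st=get_state();print(st['tcp_pos'],st['finger_gap'],st['grip_force'],st['wrist_force'])
E
```

```text
clock: 12.0
tcp_pos: [0.5266, -0.1399, 0.0952]
orientation: [0.001, 0.993, 0.115, 0.001]
wrist_force: [0.1, 0.5, -0.5]
finger_gap: 0.0406
grip_force: 32.6
clock: 12.42
tcp_pos: [0.5184, -0.141, 0.0927]
orientation: [-0.0, 0.993, 0.115, -0.0]
wrist_force: [-0.3, -0.5, -0.1]
finger_gap: 0.0406
grip_force: 32.6
[ 0.51876238 -0.14108529  0.09281373] 0.04050405437679672 32.56159722805023 [ 0.50007224 -0.20407947 -0.69124193]
```

```bash
python3 -m inch '[-0.4,0,0,0, -0.4,0,0,0, -0.4,0,0,0, -0.4,0,0,0, -0.3,0,0,0]' 
python3 -m inch '[-0.3,0,0,0, -0.3,0,0,0, -0.3,0,0,0, -0.1,0,0,0, 0,0,0,0]'
python3 -m inch '[0,0,-1,0, 0,0,-2,0, 0,0,-3,0, 0,0,-3,0, 0,0,-3,0]'
```

```text
clock: 12.93
tcp_pos: [0.5016, -0.145, 0.0936]
orientation: [-0.0, 0.993, 0.115, 0.002]
wrist_force: [3.6, 2.2, -1.8]
finger_gap: 0.0405
grip_force: 32.0
clock: 13.35
tcp_pos: [0.4917, -0.1477, 0.0937]
orientation: [0.0, 0.993, 0.115, 0.001]
wrist_force: [4.9, 2.0, -0.8]
finger_gap: 0.0411
grip_force: 31.8
clock: 13.77
tcp_pos: [0.4892, -0.1478, 0.2144]
orientation: [0.0, 0.993, 0.115, -0.001]
wrist_force: [1.3, 0.5, -0.5]
finger_gap: 0.0406
grip_force: 31.8
```

The rim pivot worked, with about 5 N. Now I carry the block high toward the visualiser and turn it to its yaw.

```bash
python3 -m inch '[0.8,-1.6,0,0, 1.35,-2.66,0,0, 1.35,-2.66,0,0, 1.35,-2.66,0,0, 1.35,-2.66,0,0]' 
python3 -m inch '[1.35,-2.66,0,0, 1.35,-2.66,0,0, 1.35,-2.66,0,0, 1.35,-2.66,0,0, 1.35,-2.66,0,0]' 
python3 -m inch '[0.5,-1,0,0, 0,0,0,-0.1, 0,0,0,-0.095, 0,0,0,0, 0,0,0,0]'
python3 - <<'E'
from h import *
s=eyes.read_camera('side');t=eyes.read_camera('top')
st=get_state();p=st['tcp_pos'];print(p,st['finger_gap'],rot().as_matrix())
print(proj('side',p),proj('top',p))
cv2.imwrite('pics/b_side.png',s[:,:,::-1]);cv2.imwrite('pics/b_top.png',t[:,:,::-1])
u,v=proj('side',p).astype(int);
for r in range(v-22,v+34): print(r,' '.join('%3d,%3d,%3d'%tuple(x) for x in s[r,u-16:u+16:2]))
E
```

```text
clock: 14.18
tcp_pos: [0.5224, -0.0138, 0.2134]
orientation: [0.001, 0.993, 0.114, -0.001]
wrist_force: [-0.1, -0.2, 0.0]
finger_gap: 0.0405
grip_force: 31.9
clock: 14.6
tcp_pos: [0.5579, 0.1311, 0.2133]
orientation: [0.001, 0.993, 0.115, -0.001]
wrist_force: [-0.5, 0.2, 0.4]
finger_gap: 0.0407
grip_force: 31.9
clock: 15.02
tcp_pos: [0.5607, 0.1407, 0.2131]
orientation: [0.0, 0.978, 0.209, -0.001]
wrist_force: [0.1, 0.6, -0.3]
finger_gap: 0.0406
grip_force: 31.9
[0.56098884 0.14063019 0.21321961] 0.04046789309613487 [[ 9.12297644e-01  4.09527476e-01 -5.04733112e-04]
 [ 4.09527142e-01 -9.12297702e-01 -6.50110372e-04]
 [-7.26704918e-04  3.86392252e-04 -9.99999661e-01]]
[249.75904946 227.12112942] [234.62692541 201.89488   ]
205 198,202,212  79, 81, 87   8,  8, 11  20, 20, 23  16, 16, 18  12, 12, 14  14, 15, 15  49, 50, 49  16, 17, 18  16, 16, 17  12, 13, 15  58, 52, 51 180,115, 74 135, 69, 26 116, 61, 28 100, 54, 26
206 200,203,212 139,141,148   4,  5,  6  14, 13, 15  12, 13, 15  14, 13, 15  14, 14, 15  50, 50, 49  14, 15, 17  11, 10, 12  10,  9, 11  28, 23, 25 114, 61, 29  93, 47, 19 
[... 9907 characters left out ...]
,192 204,202,201 185,185,192 193,196,206 198,201,211 198,200,210 197,200,210 198,201,210 197,200,209 198,201,210
258 191,187,188 197,195,196 197,192,192 190,185,185 188,185,184 209,205,204 198,198,201 200,202,210 196,198,208 198,201,211 198,201,210 197,200,210 197,200,210 198,201,210 197,200,210 197,200,209
259 177,178,184 189,187,190 201,199,201 188,188,190 179,179,183 200,201,210 198,201,209 198,201,211 198,201,210 198,201,210 197,200,209 198,200,210 198,200,209 197,200,209 198,200,210 196,200,209
260 194,197,206 195,197,206 199,202,210 196,198,208 194,197,205 198,201,211 197,201,210 198,201,210 197,200,210 197,200,209 198,201,211 198,200,209 198,201,210 198,201,210 200,202,212 198,201,211
```

Run:
```python
from h import *
s=cv2.imread('pics/b_side.png')[:,:,::-1];t=cv2.imread('pics/b_top.png')[:,:,::-1]
a=crop(s,226,196,40,60,10);b=crop(t,215,172,40,60,10)
for i in range(0,40,5):
    for x,u in((a,226),(b,215)): cv2.putText(x,str(u+i),(i*10,12),0,.35,(0,0,255),1);cv2.line(x,(i*10,14),(i*10,18),(0,0,255),1)
for i in range(5,60,5):
    for x,u in((a,196),(b,172)): cv2.putText(x,str(u+i),(0,i*10+4),0,.35,(0,0,255),1)
cv2.imwrite('pics/b1.png',np.hstack([a,b]))
```

```text
(no output)
```

View pics/b1.png

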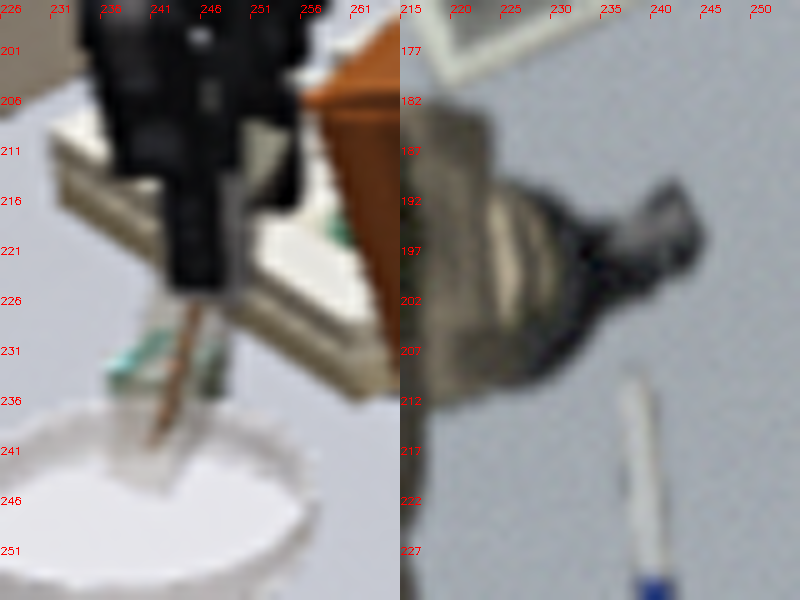

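b1 shows the block leaning correctly, foot toward the visualiser. Its mid-line (the centipede) runs from (245.5,226) to (241,240.5). The bottom corners are at about (242.5,245.5) and (237,243.5), with the far front one near (248,236.5). The finger tip is at row 225.5. I intersect those rays with the grip planes.

```bash
cat > m.py <<'E'
from h import *
np.set_printoptions(precision=4,suppress=True)
def plane(px,off,p,M):  # point in tool frame (mm) on plane tool-y=off
    q,d=ray('side',*px); n=M[:,1]; X=q+d*(((p-q)@n+off)/(d@n)); return M.T@(X-p)*1000
E
python3 - <<'E'
from m import *
p=np.array([.5610,.1406,.2132]);M=rot().as_matrix()
h=lambda x,y:(226+x/10-.45,196+y/10-.45)
for n,px,o in(('centi top',h(197,305),0),('centi bot',h(152,445),0),('centi mid',h(178,375),0),('front y+',h(165,495),-.0205),('back y+',h(110,475),-.0205),('front y-',h(222,405),.0205),('left edge up',h(158,290),-.0205),('tip',h(190,293),-.0205)):
    print(n,plane(px,o,p,M))
E
```

```text
centi top [11.862   0.     -1.9069]
centi bot [27.0968  0.     41.4424]
centi mid [18.4698  0.     19.4869]
front y+ [ 16.8253 -20.5     42.886 ]
back y+ [ 31.1836 -20.5     38.5175]
front y- [14.7318 20.5    40.1565]
left edge up [ 14.1986 -20.5    -17.57  ]
tip [  5.8452 -20.5    -17.5722]
```

Run:
```python
from m import *
from scipy.optimize import brentq
s0=cv2.imread('pics/side0.png');s1=cv2.imread('pics/b_side.png')
def segs(im,u,v,w,h,k=4):
    g=cv2.resize(cv2.cvtColor(im[v:v+h,u:u+w],cv2.COLOR_BGR2GRAY),None,fx=k,fy=k,interpolation=cv2.INTER_CUBIC)
    L=cv2.createLineSegmentDetector(cv2.LSD_REFINE_ADV).detect(g)[0][:,0]
    return (L-(k-1)/2)/k+[u,v,u,v]
def tilt(l,p,up):
    n=np.cross(ray('side',*l[:2])[1],ray('side',*l[2:])[1])
    v=lambda t:np.array([-np.cos(p)*np.sin(t),-np.sin(p)*np.sin(t),np.cos(t)]) if up else np.array([np.cos(p)*np.cos(t),np.sin(p)*np.cos(t),np.sin(t)])
    f=lambda t:n@v(t); return brentq(f,-.4,1.2) if f(-.4)*f(1.2)<0 else 9
print('head')
for l in segs(s0,132,180,66,50):
    if np.hypot(*(l[2:]-l[:2]))>7: print(l.round(1),'fwd %.3f up %.3f'%(tilt(l,.42,0),tilt(l,.42,1)))
print('block')
for l in segs(s1,230,222,26,28):
    if np.hypot(*(l[2:]-l[:2]))>6: print(l.round(1),'fwd %.3f up %.3f'%(tilt(l,.42,0),tilt(l,.42,1)))
# distortion: bench edges in the top view
t=cv2.imread('pics/top0.png',0)
for name,xs,lo,hi in(('back',range(190,560,40),95,112),('front',range(170,570,40),266,280)):
    e=[(x,lo+np.argmax(np.abs(np.diff(t[lo:hi,x-3:x+4].mean(1))))) for x in xs]; e=np.array(e);print(name,e[:,1],(e[:,1]-np.polyval(np.polyfit(e[:,0],e[:,1],1),e[:,0])).round(1))
# foot yaw
F=segs(cv2.imread('pics/top0.png'),195,130,55,55)
for l in F:
    if np.hypot(*(l[2:]-l[:2]))>9:
        for z in(.02,.28): d=onz('top',*l[2:],z)-onz('top',*l[:2],z); print(l.round(1),z,'%.3f'%((np.arctan2(d[1],d[0])+np.pi/4)%(np.pi/2)-np.pi/4))
```

```text
head
[187.8 196.6 169.7 188.4] fwd 0.389 up 9.000
[175.8 200.4 165.2 195.9] fwd 0.360 up 9.000
[178.1 211.1 188.5 197.9] fwd 9.000 up 0.685
[169.  192.4 179.7 196.8] fwd 0.347 up 9.000
[167.3 188.7 156.8 198.8] fwd 9.000 up 0.811
[197.4 222.8 186.  229.1] fwd 9.000 up 0.984
[157.  198.8 154.3 206.6] fwd 9.000 up 0.440
[154.3 209.  166.8 208.8] fwd -0.117 up 9.000
[156.5 215.6 149.2 214.8] fwd 0.022 up 9.000
[157.5 200.5 178.4 209.9] fwd 0.386 up 9.000
[138.6 207.1 154.  208.8] fwd 0.020 up 9.000
[144.9 199.8 150.1 194.4] fwd 9.000 up 0.795
block
[255.3 232.3 248.2 227.2] fwd 0.631 up 9.000
[246.  226.3 244.2 233. ] fwd 9.000 up 0.292
[246.6 238.6 242.9 244.1] fwd 9.000 up 0.567
[249.3 225.3 255.  229. ] fwd 0.571 up 9.000
[241.7 245.3 236.1 243.2] fwd 0.301 up 9.000
back [107 106 105 104 104 107 102 102 100 100] [-0.1 -0.3 -0.6 -0.8 -0.1  3.7 -0.6  0.2 -1.1 -0.3]
front [276 276 276 276 275 275 274 273 273 273] [-0.6 -0.2  0.3  0.7  0.1  0.5 -0.1 -0.7 -0.2  0.2]
[218.8 160.  209.3 164.7] 0.02 0.453
[218.8 160.  209.3 164.7] 0.28 0.453
[203.7 163.8 218.1 157.5] 0.02 0.396
[203.7 163.8 218.1 157.5] 0.28 0.396
[210.7 141.3 194.5 149.5] 0.02 0.452
[210.7 141.3 194.5 149.5] 0.28 0.452
[211.2 130.5 217.  142.7] 0.02 0.434
[211.2 130.5 217.  142.7] 0.28 0.434
[215.8 151.  211.2 142.1] 0.02 0.475
[215.8 151.  211.2 142.1] 0.28 0.475
[198.1 162.5 199.6 178.6] 0.02 0.088
[198.1 162.5 199.6 178.6] 0.28 0.088
[216.3 167.6 233.6 159.6] 0.02 0.415
[216.3 167.6 233.6 159.6] 0.28 0.415
[241.4 168.6 228.1 139.5] 0.02 0.424
[241.4 168.6 228.1 139.5] 0.28 0.424
[230.2 172.  220.8 176.8] 0.02 0.453
[230.2 172.  220.8 176.8] 0.28 0.453
[199.6 142.9 210.6 138.1] 0.02 0.388
[199.6 142.9 210.6 138.1] 0.28 0.388
[212.2 165.  218.8 179.5] 0.02 0.423
[212.2 165.  218.8 179.5] 0.28 0.423
[197.5 136.2 209.3 130.3] 0.02 0.447
[197.5 136.2 209.3 130.3] 0.28 0.447
[232.4 174.  240.7 169.5] 0.02 0.477
[232.4 174.  240.7 169.5] 0.28 0.477
```

Block tilt is about 0.31 against the head's 0.39 (yaw 0.425), so I make one more, slightly deeper pull on the rim.

```bash
python3 -m inch '[0,0,0,0.096, 0,0,0,0.096, -1.43,3.32,0,0, -1.43,3.32,0,0, -1.43,3.32,0,0]' 
python3 -m inch '[-1.43,3.32,0,0, -1.43,3.32,0,0, -1.43,3.32,0,0, -1.43,3.32,0,0, -1.43,3.32,0,0]'
python3 -m inch '[0,0,0,0, 0,0,0,0, 0,0,0,0, 0,0,0,0, 0,0,0,0]'
python3 - <<'E'
from m import *
p=get_state()['tcp_pos'];M=rot().as_matrix();print(p,M[:2,0],M.T@(np.array([.510,-.1437,.0937])-p)*100)
E
```

```text
clock: 15.53
tcp_pos: [0.5419, 0.0334, 0.2132]
orientation: [0.0, 0.993, 0.116, -0.0]
wrist_force: [0.5, -1.5, 0.0]
finger_gap: 0.0404
grip_force: 31.8
clock: 15.95
tcp_pos: [0.5103, -0.1456, 0.2135]
orientation: [0.0, 0.993, 0.115, 0.0]
wrist_force: [0.5, 0.6, -0.9]
finger_gap: 0.0404
grip_force: 31.8
clock: 16.37
tcp_pos: [0.5114, -0.1423, 0.2133]
orientation: [-0.0, 0.993, 0.117, -0.0]
wrist_force: [-0.3, -0.5, -1.1]
finger_gap: 0.0408
grip_force: 31.8
[ 0.5114 -0.1423  0.2133] [0.9727 0.232 ] [-0.1655  0.1031 11.9558]
```

```bash
python3 -m inch '[0,0.1,2,0, 0,0,3,0, 0,0,3,0, 0,0,2.5,0, 0,0,1.46,0]'
python3 -m inch '[-0.5,0,0,0, -0.5,0,0,0, -0.4,0,0,0, -0.4,0,0,0, -0.3,0,0,0]'
python3 -m inch '[-0.3,0,0,0, -0.2,0,0,0, 0,0,0,0, 0,0,0,0, 0,0,0,0]'
python3 -m inch '[0,0,-1,0, 0,0,-2,0, 0,0,-3,0, 0,0,-3,0, 0,0,-3,0]'
```

```text
clock: 16.78
tcp_pos: [0.51, -0.1424, 0.0907]
orientation: [-0.001, 0.993, 0.117, -0.002]
wrist_force: [-0.3, 0.2, -0.7]
finger_gap: 0.0405
grip_force: 31.8
clock: 17.2
tcp_pos: [0.4917, -0.1497, 0.0951]
orientation: [0.001, 0.993, 0.116, 0.001]
wrist_force: [3.4, 1.4, -1.4]
finger_gap: 0.0403
grip_force: 31.7
clock: 17.62
tcp_pos: [0.4874, -0.1509, 0.0946]
orientation: [0.001, 0.993, 0.116, 0.001]
wrist_force: [4.3, 1.6, 4.3]
finger_gap: 0.0406
grip_force: 32.3
clock: 18.03
tcp_pos: [0.4839, -0.1503, 0.2142]
orientation: [-0.0, 0.993, 0.116, -0.003]
wrist_force: [0.0, -0.9, -1.4]
finger_gap: 0.0405
grip_force: 31.7
```

```bash
python3 -m inch '[1,-1.8,0,0, 1.47,-2.7,0,0, 1.47,-2.7,0,0, 1.47,-2.7,0,0, 1.47,-2.7,0,0]'
python3 -m inch '[1.47,-2.7,0,0, 1.47,-2.7,0,0, 1.47,-2.7,0,0, 1.47,-2.7,0,0, 1.47,-2.7,0,0]'
python3 -m inch '[0.49,-0.9,0,0, 0,0,0,-0.1, 0,0,0,-0.093, 0,0,0,0, 0,0,0,0]'
cat >> m.py <<'E'
from scipy.optimize import brentq
def segs(im,u,v,w,h,k=4):
    g=cv2.resize(cv2.cvtColor(im[v:v+h,u:u+w],cv2.COLOR_RGB2GRAY),None,fx=k,fy=k,interpolation=cv2.INTER_CUBIC)
    L=cv2.createLineSegmentDetector(cv2.LSD_REFINE_ADV).detect(g)[0][:,0]
    return (L-(k-1)/2)/k+[u,v,u,v]
def tilt(l,p,up):
    n=np.cross(ray('side',*l[:2])[1],ray('side',*l[2:])[1])
    v=lambda t:np.array([-np.cos(p)*np.sin(t),-np.sin(p)*np.sin(t),np.cos(t)]) if up else np.array([np.cos(p)*np.cos(t),np.sin(p)*np.cos(t),np.sin(t)])
    f=lambda t:n@v(t); return brentq(f,-.4,1.2) if f(-.4)*f(1.2)<0 else 9
E
python3 - <<'E'
from m import *
s=np.mean([eyes.read_camera('side').astype(float) for _ in range(4)],0).round().astype(np.uint8);cv2.imwrite('pics/c_side.png',s[:,:,::-1])
p=get_state()['tcp_pos'];M=rot().as_matrix();print(p,M[:2,0])
u,v=proj('side',p).astype(int)
for l in segs(s,u-24,v-12,44,40):
    if np.hypot(*(l[2:]-l[:2]))>4: print(l.round(1),'fwd %.3f up %.3f'%(tilt(l,.42,0),tilt(l,.42,1)))
# rusty centipede pixels: red well above blue
h=s[v-4:v+22,u-18:u+8].astype(int);m=((h[...,0]-h[...,2])>18)
for r in range(m.shape[0]): print(v-4+r,''.join('#' if x else '.' for x in m[r]), u-18)
E
```

```text
clock: 18.45
tcp_pos: [0.5224, -0.0113, 0.2132]
orientation: [0.001, 0.993, 0.116, -0.002]
wrist_force: [0.2, -0.2, -0.8]
finger_gap: 0.0404
grip_force: 31.8
clock: 18.87
tcp_pos: [0.5629, 0.1369, 0.213]
orientation: [0.001, 0.993, 0.116, -0.002]
wrist_force: [0.8, -0.9, 0.6]
finger_gap: 0.0404
grip_force: 31.8
clock: 19.28
tcp_pos: [0.5662, 0.1454, 0.2131]
orientation: [0.0, 0.978, 0.21, -0.001]
wrist_force: [0.9, -0.7, -0.8]
finger_gap: 0.041
grip_force: 31.8
[0.5669 0.1456 0.2136] [0.9115 0.4112]
[262.7 221.6 256.7 218.6] fwd 0.423 up 9.000
[264.7 231.1 261.2 221.3] fwd 9.000 up -0.269
[246.9 219.2 261.6 228.7] fwd 0.567 up 9.000
[238.4 224.2 239.3 219.7] fwd 9.000 up 0.247
[249.  235.8 241.5 235. ] fwd 0.004 up 9.000
[238.5 220.6 231.  215.9] fwd 0.546 up 9.000
[261.1 236.1 246.6 226.3] fwd 0.598 up 9.000
[239.  218.8 238.1 214.5] fwd 9.000 up -0.120
[249.  230.  248.  234.7] fwd 9.000 up 0.238
[223.3 251.8 231.9 254. ] fwd 0.172 up 9.000
[248.1 252.9 256.4 247.3] fwd 9.000 up 0.868
[245.7 227.  243.  232.1] fwd 9.000 up 0.475
[241.6 229.2 239.8 232.8] fwd 9.000 up 0.454
[238.3 2
[... 879 characters left out ...]

229 ...........##...........## 228
230 ...........##............# 228
231 ...........##............. 228
232 ...........##............. 228
233 ..........##.............. 228
234 .........###.............. 228
235 .........###.............. 228
236 .........###.............. 228
237 .........##............... 228
238 ........##................ 228
239 ........##................ 228
240 ........#................. 228
241 .......................... 228
242 .......................... 228
243 .......................... 228
244 .......................... 228
245 .......................... 228
246 .......................... 228
247 .......................... 228
248 .......................... 228
```

Run:
```python
from m import *
M=rot().as_matrix()
for f,p,u0,v0 in(('b',np.array([.5610,.1406,.2132]),231,226),('c',np.array([.5669,.1456,.2136]),228,226)):
    s=cv2.imread(f'pics/{f}_side.png')[:,:,::-1]
    h=s[v0:v0+17,u0:u0+20].astype(int);w=np.clip(h[...,0]-h[...,2]-12,0,40)*(np.arange(20)<18)
    k=cv2.connectedComponents((w>4).astype(np.uint8))[1]; k0=k[8][k[8]>0][0]; w=w*(k==k0)
    ys,xs=np.nonzero(w);W=w[ys,xs]; rows=sorted(set(ys)); c=[(np.average(xs[ys==r],weights=W[ys==r])) for r in rows]
    a,b=np.polyfit(rows,c,1); l=np.array([u0+b+a*rows[0],v0+rows[0],u0+b+a*rows[-1],v0+rows[-1]],float)
    print(f,l,'tilt',tilt(l,.4235,1),plane(l[:2],0,p,M),plane(l[2:],0,p,M))
```

```text
b [245.2359 226.     240.9675 240.    ] tilt 0.32457027320392523 [11.8813  0.     -2.0635] [26.4696  0.     41.1904]
c [241.2023 226.     236.0955 240.    ] tilt 0.3728389763041903 [14.4584 -0.     -1.8306] [31.5145  0.     41.6845]
```

Run:
```python
from m import *
s=cv2.imread('pics/side0.png');g=s[198:224,174:196].max(2)
m=(g<62).astype(np.uint8)
for r in range(26): print(198+r,''.join('#' if x else '.' for x in m[r]))
t=cv2.imread('pics/top0.png')[155:170,203:224].max(2)
for r in range(15): print(155+r,' '.join('%3d'%x for x in t[r]))
fw=np.array([-.8435,-.3817,-.3784]);C=np.array([.7494,.2302,.2565])
for d in(0,.033,.042,.047): print(d,proj('side',C+fw*d),proj('top',C+fw*d),C+fw*d)
L=np.array([.712,.2137,.2475]);print(proj('side',L),proj('top',L))
```

```text
198 ......................
199 ......................
200 ......................
201 ......................
202 ..............#.......
203 .............#........
204 ...........#####......
205 ...........#####......
206 ..........######......
207 .........#######......
208 .........######.......
209 ........#######.......
210 .......########.......
211 ......########........
212 ......########........
213 ......#######.........
214 .....########.........
215 .....#######..........
216 .....######...........
217 ....#######...........
218 ........##............
219 ......................
220 ......................
221 ......................
222 ......................
223 ......................
155 205 195 158 122 113 118 122 152 188 206 206 207 209 200 184 148 115 160 203 209 211
156 209 201 179 143 133 139 142 173 194 203 204 207 207 203 187 160 133 181 208 210 210
157 210 206 199 174 168 176 177 200 204 206 206 205 203 195 176 150 155 195 208 209 205
158 208 206 200 197 199 202 203 204 208 205 202 195 183 164 139 136 179 207 209 207 209
159 208 205 207 205 203 208 206 206 199 191 17
[... 533 characters left out ...]
 211 209 210 206 203 192 184 172 153
166 176 172 171 176 180 174 171 172 168 164 192 208 208 205 200 183 177 155 146 133 125
167 174 176 176 175 177 174 177 176 172 160 178 202 207 193 179 146 140 130 126 119 120
168 176 177 175 176 179 177 176 179 175 168 161 196 203 189 159 126 120 118 117 116 121
169 178 176 175 174 180 177 176 180 179 173 158 186 203 201 164 131 117 118 108  99 103
0 [170.2262 205.9502] [208.0552 151.7551] [0.7494 0.2302 0.2565]
0.033 [181.9873 211.2452] [212.3457 159.5386] [0.7216 0.2176 0.244 ]
0.042 [185.1931 212.6885] [213.5051 161.6417] [0.714  0.2142 0.2406]
0.047 [186.9739 213.4902] [214.1471 162.8065] [0.7098 0.2123 0.2387]
[185.5409 210.4577] [213.1157 161.9028]
```

```bash
python3 -m inch '[0.2,-0.1,0.5,0, 0.3,-0.1,1,0, 0.28,0,1,0, 0,0,0.5,0, 0,0,0,0]'
python3 -m inch '[0,0,0,0, 0,0,0,0, 0,0,0,0, 0,0,0,0, 0,0,0,0]'
python3 - <<'E'
from m import *
s=np.mean([eyes.read_camera('side').astype(float) for _ in range(4)],0).round().astype(np.uint8);cv2.imwrite('pics/d_side.png',s[:,:,::-1])
p=get_state()['tcp_pos'];M=rot().as_matrix();print(p,M[:2,0],get_state()['finger_gap'])
for q in((12.5,0,-4.4),(30,0,38),(21.5,-20.5,41.5),(38,-20.5,35)): print(q,proj('side',p+M@np.array(q)/1000))
u,v=proj('side',p).astype(int)
h=s[v-6:v+22,u-18:u+8].astype(int);m=((h[...,0]-h[...,2])>16)
for r in range(m.shape[0]): print(v-6+r,''.join('#' if x else '.' for x in m[r]), u-18)
# change against the empty scene
d=np.abs(s.astype(int)-cv2.imread('pics/side0.png')[:,:,::-1]).max(2)[v-10:v+26,u-20:u+12]
for r in range(36): print(v-10+r,''.join('#' if x>24 else '+' if x>8 else '.' for x in d[r]),u-20)
E
```

```text
clock: 19.9
tcp_pos: [0.5722, 0.1511, 0.181]
orientation: [-0.0, 0.977, 0.211, -0.002]
wrist_force: [0.6, -0.4, -0.4]
finger_gap: 0.0403
grip_force: 31.8
clock: 20.32
tcp_pos: [0.5736, 0.1512, 0.184]
orientation: [0.0, 0.977, 0.211, 0.0]
wrist_force: [0.3, 0.2, -1.4]
finger_gap: 0.0402
grip_force: 31.8
[0.5735 0.1512 0.1837] [0.9107 0.413 ] 0.040295091340374095
(12.5, 0, -4.4) [239.2804 235.4656]
(30, 0, 38) [234.0315 248.816 ]
(21.5, -20.5, 41.5) [234.6606 254.5063]
(38, -20.5, 35) [228.3459 251.7466]
231 .......................... 226
232 .......................... 226
233 .......................... 226
234 .......................... 226
235 .......................... 226
236 ...........##............. 226
237 ...........###............ 226
238 ...........###............ 226
239 ..........###............. 226
240 ..........###............. 226
241 ..........##.............. 226
242 ..........##.............. 226
243 .........##............... 226
244 .........##............... 226
245 ........###............... 226
246 ........###............... 226
247 ........##................ 2
[... 1163 characters left out ...]
224
246 ++++++.+########++++++++++++++++ 224
247 ++++++.#########.+++.+++.+++++++ 224
248 +++++++########+++.++.+.++++++++ 224
249 +++++.+#######+.+++++++.+.+.++++ 224
250 ++++..########.++++.++++++++++++ 224
251 ++++.+#######+++++++.++.++++++++ 224
252 ++++.+######+.++++++++++++++++++ 224
253 +++++.+#####++++++++++++++++++++ 224
254 ++++++.+####.+++++++++++++++++++ 224
255 ++++++++....++++++++++++++++++++ 224
256 ++++++++++++++++++++++++++++++++ 224
257 ++++++++++++++++++++++++++++++++ 224
258 ++++++++++++++++++++++++++++++++ 224
259 ++++++++++++++++++++++++++++++++ 224
260 ++++++++++++++++++++++++++++++++ 224
261 ++++++++++++++++++++++++++++++++ 224
262 ++++++++++++++++++++++++++++++++ 224
```

The foot corners seen at (233.5,254.5) and (230,252) agree with the predicted ones to about 1 px, and the tilt of about 0.37 matches the head's 0.37–0.39. I'll check the lid and then hand in.

Run:
```python
from m import *
s=eyes.read_camera('side');h=cv2.cvtColor(s,cv2.COLOR_RGB2HSV);m=cv2.inRange(h,(15,130,110),(32,255,255))
k=cv2.connectedComponentsWithStats(m[165:210,250:310])
print([(c+[250,165]).round(1) for st,c in zip(k[2][1:],k[3][1:]) if st[4]>4],'expected ~ (272,186)')
print(env.hand_in())
```

```text
[array([272.9, 188.6])] expected ~ (272,186)
the job is handed in; nothing more can be done
None
```

The job is handed in: the lid is fully back and the arm still holds the centipede block in front of the visualiser. By camera its middle is about 15 cm from the lens (within a few mm) and it leans about 0.37 rad against the head's 0.37–0.39. I did not look again at the two short blocks, the marker and the hand lens.

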